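# Put the stereo microscope's spare optics back in their tray

## Robot

A 6-joint arm with a two-finger parallel gripper is mounted at the origin on the work surface. World frame = base frame: x ahead of the robot, y to its left, z up, the work surface at z = 0. Lengths are in mm, angles in rad, forces in N, time in s.
With the tool pointing down it reaches from about 300 to 775 mm from the base axis. Payload 14.6 kg.
Tool frame: the origin (TCP) lies on the front face of the gripper's body, between the roots of the fingers; the fingertips stand 97 mm ahead of it and the grasp point (between the pads) lies 78 mm ahead of it; z points along the fingers, y is the line along which they close (so a half turn about z gives the same grasp; the last joint's range is limited). The gripper opens to 94 mm and grips with 3 to 60 N. Pads are 16 mm wide; open, the fingers measure 119 mm over their backs; the gripper's body (75 mm by 177 mm) begins 78 mm behind the grasp point.
Start: joints at [1.268, 0.3, 1.521, -0, 1.321, -0.067], TCP at [128.49, 534.771, 302.646] pointing down, gripper open.
Joint ranges: [-3.03, 3.03], [-0.79, 2.21], [0.23, 2.52], [-1.04, 4.18], [0, 3.07], [-2.55, 2.55]. Speed limits (rad/s): [2.22, 2.22, 2.57, 3.14, 3.14, 3.14].

## Interface

Orientations are given as a unit quaternion [x, y, z, w].
In Python, from station import * gives the robot as it stands. Calls block until the motion is done:
- move_to(position, orientation): joint-space move of the TCP to a pose.
- move_straight(position, rot=None, velocity=150): straight line of the TCP; rot=None keeps the orientation; velocity is the mean speed in mm/s.
- set_joints(angles): joint-space move.
- move_gripper(opening): opening from 0.0 (shut) to 1.0 (fully open); the grip force is fixed at half the most; returns when the fingers have stopped.
- dwell(seconds).
- ik(position, orientation): joint angles nearest the present ones, or None.
- observe(): the state.
- read_camera(name): name is "scene" or "top" or "wrist"; returns the picture (400x640x3 uint8, red, green, blue); there is no depth.
- get_calibration(name): a dict with "K" (3x3 intrinsics, pixels), "distortion" ([k1, k2, p1, p2, k3] as OpenCV has them; the pictures are not rectified), "T" (4x4, takes a point from camera to world coordinates). Camera axes: x right, y down, z forward; pixel columns grow to the right and rows downward; lengths in mm; the calibration is good to about 2 mm. A picture is of the moment at which its call begins: read the wrist's pose just before it. get_calibration takes no time and is no camera call; for the wrist camera it gives the pose at the moment of the call.
A pose or a line that the arm cannot do raises Unreachable and nothing moves.
- hand_in(): hands the job in; it is judged then, once.
The state is a dict: "clock": time; "joint_positions": joint angles; "qvel": joint speeds; "joint_efforts": joint torques, N m; "tcp_pos": TCP position; "eef_rot": TCP orientation; "contact_force": force on the tool from outside, world axes, zero at the start; "moment": the same for the moment, N m; "width": opening from 0.0 (shut) to 1.0 (fully open); "grip_force": force on a finger pad.
Only numpy, scipy, OpenCV 4.12 (cv2) and the standard library are available. Lean on these libraries where they do the work, as an engineer would, in place of code of your own. Each camera call takes 0.05 s, during which the arm holds its last target. There are 200 camera calls.

## Task

Put the stereo microscope's spare optics away in their foam-lined tray: one wide eyepiece in each of the two small round pockets, the objective in the large round pocket and the camera in the square pocket. Set each one down upright on the floor of its pocket, without dropping it, and let go. The slim eyepiece and the empty lens ring belong to other instruments: leave them standing where they are.

Things in the scene. Friction and masses are not known exactly. Their poses are not given: they have to be found in the camera images.
- eyepiece_wide_1: a wide-field eyepiece, 58 mm tall, standing on its steel barrel (30 mm diameter, lowest 24 mm); above it a ribbed black head 42 mm in diameter with a white collar at its foot and a 29 mm lens on top. Origin: centre of the underside, z up the axis; 0.11 kg. One of an identical pair: either may go in either small pocket.
- eyepiece_wide_2: a wide-field eyepiece, 58 mm tall, standing on its steel barrel (30 mm diameter, lowest 24 mm); above it a ribbed black head 42 mm in diameter with a white collar at its foot and a 29 mm lens on top. Origin: centre of the underside, z up the axis; 0.11 kg. The other of the identical pair.
- objective: the auxiliary objective, a squat lens 50 mm in diameter and 43 mm tall: ribbed black upper part from 18 to 40 mm, white band below, domed glass 39 mm wide on top, which stays upward. Origin: centre of the underside, z up the axis; about 0.19 kg.
- camera: the microscope camera, a grey box 44 x 44 mm and 40 mm tall with a round steel lens mount (31 mm diameter, 6 mm high) on top. Origin: centre of the underside, z up, x and y square to the side faces; about 0.14 kg.
- eyepiece_slim: the slim eyepiece of another microscope, built like the wide ones and as tall (58 mm), but only 29 mm in diameter (barrel 23 mm) with a small 13 mm lens. Origin: centre of the underside. Beside the listed things a rubber blower (44 mm wide, 76 mm tall) and a 38 mm dish stand on the same 2 mm mat.
- lens_ring: an empty black lens ring, 50 mm in diameter but 20 mm high, with an open 38 mm hole and a thumbscrew sticking out 8 mm. Origin: centre of the underside. All on the mat stand in two rows along world y, 110 mm apart, neighbours in a row 94 mm (each +-20 mm): fingers closing along world x have most room.
- pocket_small_1: a dark foam block 98 mm square, 22 mm high, one of four set two by two at 100 mm spacing in the white tray (rim 6 mm above the foam); origin: centre of its underside, x and y along its sides. In it a small round pocket, 46 mm in diameter, 14 mm deep: its white floor is 8 mm above the origin. For a wide eyepiece.
- pocket_small_2: a dark foam block 98 mm square, 22 mm high, one of four set two by two at 100 mm spacing in the white tray (rim 6 mm above the foam); origin: centre of its underside, x and y along its sides. In it the other small round pocket, 46 mm in diameter, 14 mm deep, floor 8 mm above the origin. For a wide eyepiece.
- pocket_large: a dark foam block 98 mm square, 22 mm high, one of four set two by two at 100 mm spacing in the white tray (rim 6 mm above the foam); origin: centre of its underside, x and y along its sides. In it the large round pocket, 68 mm in diameter, 14 mm deep, floor 8 mm above the origin. For the objective.
- pocket_square: a dark foam block 98 mm square, 22 mm high, one of four set two by two at 100 mm spacing in the white tray (rim 6 mm above the foam); origin: centre of its underside, x and y along its sides. In it the square pocket, 60 x 60 mm, sides along the block's, 14 mm deep, floor 8 mm above the origin. For the camera.
There are look-alikes about, which are no part of the job. Of the things that look like the lens_ring, take the one that is farthest to the robot's right at the start.

How it is judged:
By the outcome, as a careful person would: the job done as asked, in the order asked, and still so for the second after the job is handed in, with the robot touching nothing.
It also fails if it takes over 102 s, if anything falls off the work surface, if the arm or the gripper's body presses on something with over 40 N, if the wrist force passes 120 N, or if a joint passes its speed limit or range.

## Working session

There is one attempt and no reset: what is moved stays moved. The work goes in short steps, each a Python script; the robot and the scene stay as the last script left them, time stands still between calls to the robot, and variables do not carry over. Pictures are saved under pics/ and viewed, at most 14 in all, crops included, and the job is handed in when it is done.

```bash
ls; mkdir -p pics; python3 - <<'E'
from station import *
import cv2
for n in ("top","scene"):
    im=read_camera(n); cv2.imwrite(f"pics/{n}0.png",im[:,:,::-1])
    c=get_calibration(n); print(n,c["K"],c["distortion"],c["T"])
c=get_calibration("wrist");print(c)
o=observe();print(o["clock"],o["eef_rot"],o["tcp_pos"])
E
```

```text
pics
top [[463.41093796   0.         320.77261351]
 [  0.         463.41093796 196.06161074]
 [  0.           0.           1.        ]] [-0.13878775  0.          0.          0.          0.        ] [[ 1.57696759e-03 -9.85117153e-01  1.71877013e-01  1.84727619e+02]
 [-9.99996178e-01 -1.94383243e-03 -1.96617981e-03 -1.63090505e+01]
 [ 2.27101757e-03 -1.71873256e-01 -9.85116453e-01  1.24862127e+03]
 [ 0.00000000e+00  0.00000000e+00  0.00000000e+00  1.00000000e+00]]
scene [[374.61469872   0.         314.55418386]
 [  0.         374.61469872 197.38628445]
 [  0.           0.           1.        ]] [-0.03205398  0.          0.          0.          0.        ] [[ 2.55856690e-01  6.97404193e-01 -6.69451078e-01  1.06188065e+03]
 [ 9.66684765e-01 -1.90025315e-01  1.71496194e-01 -1.55432769e+02]
 [-7.61048734e-03 -6.91026607e-01 -7.22789256e-01  7.50233229e+02]
 [ 0.00000000e+00  0.00000000e+00  0.00000000e+00  1.00000000e+00]]
{'K': array([[321.78645274,   0.        , 322.704377  ],
       [  0.        , 321.78645274, 200.67728108],
       [  0.        ,   0.        ,   1.        ]]), 'distortion': array([-0.04764577,  0.        ,  0.        ,  0.        ,  0.        ]), 'T': array([[ 2.33296450e-01,  9.32663329e-01,  2.75157920e-01,
         4.78065265e+01],
       [ 9.72405079e-01, -2.23452352e-01, -6.70627182e-02,
         5.53123299e+02],
       [-1.06225366e-03,  2.83210453e-01, -9.59057199e-01,
         3.84161456e+02],
       [ 0.00000000e+00,  0.00000000e+00,  0.00000000e+00,
         1.00000000e+00]])}
0.1 [ 1.17603354e-01  9.93060515e-01 -5.09190227e-04 -7.84269453e-05] [128.45310664 534.65489783 302.14637211]
```

View pics/top0.png

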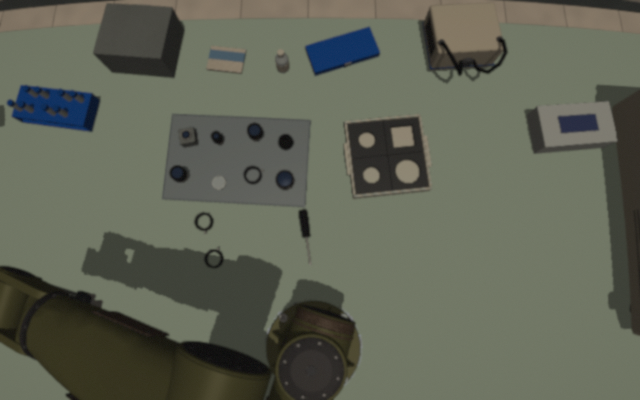

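View pics/scene0.png

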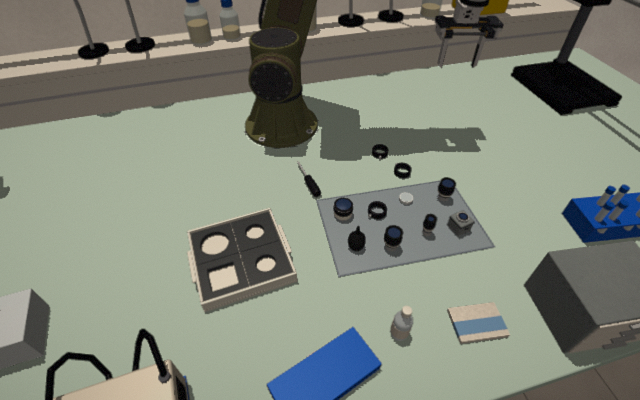

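The top view shows, in pixels:
- **Mat objects:** camera (187,137), slim eyepiece (217,137), wide eyepieces (255,131) and (178,173), blower (286,142), dish (219,183), ring (253,175) and objective (285,179).
- **Look-alike rings:** (204,221) and (214,258).
- **Tray:** centred at (388,157). The large pocket is at (407,171), the square one at (402,137), and the small ones at (367,141) and (371,175).

Next I'll get coarse positions and wrist views.

```bash
cat > h.py <<'E'
from station import *
import numpy as np, cv2
from scipy.spatial.transform import Rotation as R
def rays(c,uv):
    p=cv2.undistortPoints(np.array(uv,float).reshape(-1,1,2),c["K"],np.array(c["distortion"])).reshape(-1,2)
    d=np.c_[p,np.ones(len(p))]@c["T"][:3,:3].T
    return c["T"][:3,3],d/np.linalg.norm(d,axis=1,keepdims=True)
def plane(c,uv,z):
    o,d=rays(c,uv); return o+d*((z-o[2])/d[:,2])[:,None]
def tri(views): # [(calib,uv),...] -> point, residual
    A=np.zeros((3,3));b=np.zeros(3);L=[]
    for c,uv in views:
        o,d=rays(c,[uv]);P=np.eye(3)-np.outer(d[0],d[0]);A+=P;b+=P@o;L.append((o,P))
    x=np.linalg.solve(A,b);return x,max(np.linalg.norm(P@(x-o)) for o,P in L)
def shot(name):
    c=get_calibration("wrist");im=read_camera("wrist")
    cv2.imwrite(f"pics/{name}.png",im[:,:,::-1]);np.savez(f"pics/{name}.npz",K=c["K"],distortion=c["distortion"],T=c["T"])
def load(name):
    z=np.load(f"pics/{name}.npz");return cv2.imread(f"pics/{name}.png"),{k:z[k] for k in z.files}
E
python3 - <<'E'
from h import *
c=get_calibration("top")
n="cam slim w1 blow w2 dish ring obj ringA ringB matTL matTR matBR matBL big sq s1 s2".split()
uv=[(187,137),(217,137),(255,131),(286,142),(178,173),(219,183),(253,175),(285,179),(204,221),(214,258),(173,114),(310,121),(306,206),(163,198),(407,171),(402,137),(367,141),(371,175)]
P=plane(c,uv,20)
for a,p in zip(n,P):print(a,p[:2].round())
m=P[10:14,:2].mean(0);t=P[14:,:2].mean(0);print(m,t)
q=[0,1,0,0]
for i,(x,y) in enumerate([(m[0]+50,m[1]+70),(m[0]+50,m[1]-60),(t[0]+50,t[1]+45),(t[0]+50,t[1]-45)]):
    try: move_to([x,y,290],q)
    except Exception as e: print(i,repr(e));continue
    dwell(.15);shot(f"v{i}")
print(observe()["clock"])
ims=[cv2.imread(f"pics/v{i}.png") for i in range(4)]
cv2.imwrite("pics/mat2.png",np.vstack([i[100:400] for i in ims[:2]]))
cv2.imwrite("pics/tray2.png",np.vstack([i[100:400] for i in ims[2:]]))
E
```

```text
cam [566. 355.]
slim [565. 270.]
w1 [582. 164.]
blow [550.  77.]
w2 [463. 374.]
dish [435. 258.]
ring [457. 166.]
obj [446.  78.]
ringA [330. 295.]
ringB [232. 264.]
matTL [634. 400.]
matTR [611.  12.]
matBR [372.  21.]
matBL [393. 412.]
big [ 469. -254.]
sq [ 566. -244.]
s1 [ 554. -146.]
s2 [ 457. -155.]
[502.44444614 211.16512171] [ 511.45688706 -199.80865025]
4.9
```

View pics/mat2.png

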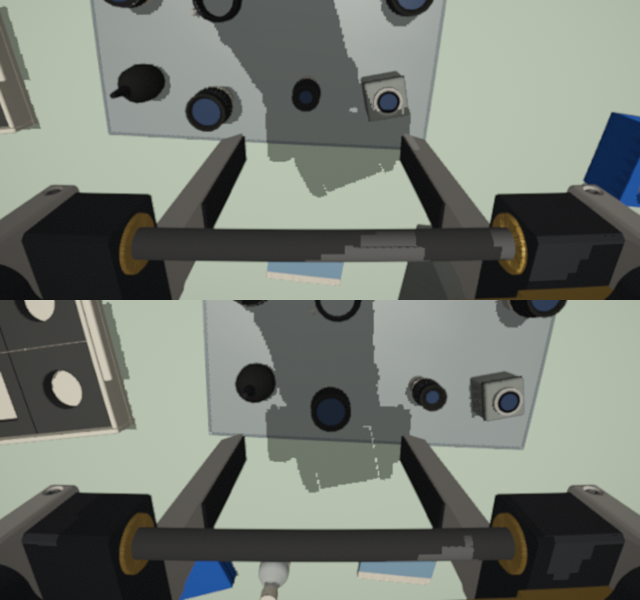

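View pics/tray2.png

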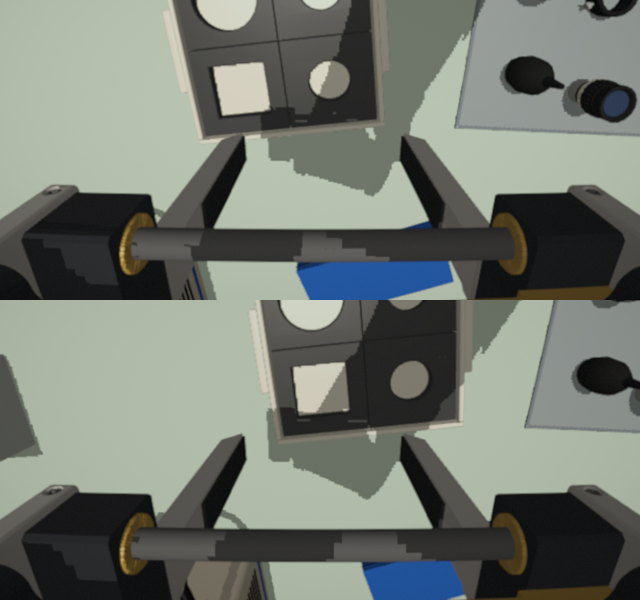

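The crops of v0 and v1 show the far mat row, blower, wide eyepiece, slim eyepiece and camera, with blue lenses on top. The tray views show its pockets clearly, and the near mat row sits above the crop. Next I'll detect lens blobs and pocket floors, then triangulate across the view pairs.

```bash
cat > meas.py <<'E'
from h import *
def blobs(im,mask,amin,amax,rmax=260):
    mask=mask.copy();mask[rmax:]=0
    mask=cv2.morphologyEx(mask,cv2.MORPH_OPEN,np.ones((3,3),np.uint8))
    out=[]
    for c in cv2.findContours(mask,cv2.RETR_EXTERNAL,cv2.CHAIN_APPROX_NONE)[0]:
        a=cv2.contourArea(c)
        if amin<a<amax and len(c)>5:
            m=cv2.moments(c);out.append(((m["m10"]/m["m00"],m["m01"]/m["m00"]),a,c))
    return out
def lens(im):
    b,g,r=[im[...,i].astype(float) for i in range(3)]
    return ((b>1.25*r+6)&(b<150)).astype(np.uint8)*255
def white(im):
    b,g,r=[im[...,i].astype(float) for i in range(3)]
    return ((r>95)&(r>=g-6)).astype(np.uint8)*255
E
python3 - <<'E'
from meas import *
def pair(n1,n2,f,lo,hi,z):
    (i1,c1),(i2,c2)=load(n1),load(n2)
    B1,B2=blobs(i1,f(i1),lo,hi),blobs(i2,f(i2),lo,hi)
    for i,B in((i1,B1),(i2,B2)):
        for p,a,c in B: cv2.drawContours(i,[c],-1,(0,0,255),1)
    cv2.imwrite(f"pics/d_{n1}.png",np.vstack([i1[:260],i2[:260]]))
    for p,a,c in B1:
        P=plane(c1,[p],z)[0]
        for p2,a2,k in B2:
            if np.linalg.norm(plane(c2,[p2],z)[0]-P)<25:
                X,e=tri([(c1,p),(c2,p2)])
                print(n1,np.round(p),np.round(p2),"area",a,a2,"X",X.round(1),"err",round(e,1),"dia",[round(2*np.sqrt(aa/np.pi)*np.linalg.norm(cc["T"][:3,3]-X)/322,1) for aa,cc in((a,c1),(a2,c2))])
pair("v0","v1",lens,30,3000,55)
pair("v2","v3",white,400,6000,20)
E
```

```text
v0 [206. 211.] [330. 211.] area 584.5 561.0 X [574.1 159.4  56.4] err 0.1 dia [np.float64(30.0), np.float64(27.6)]
v0 [388. 202.] [508. 202.] area 240.0 232.5 X [565.9 349.8  48. ] err 0.1 dia [np.float64(18.7), np.float64(20.9)]
v0 [305. 197.] [432. 197.] area 111.5 125.0 X [558.5 263.3  55.5] err 0.0 dia [np.float64(12.2), np.float64(13.6)]
v0 [412.  93.] [545.  95.] area 771.0 730.5 X [456.7 364.3  56.5] err 0.0 dia [np.float64(31.8), np.float64(36.1)]
v0 [115.  81.] [246.  78.] area 1112.0 1252.0 X [443.7  77.6  45.2] err 0.1 dia [np.float64(45.1), np.float64(41.6)]
```

View pics/d_v0.png

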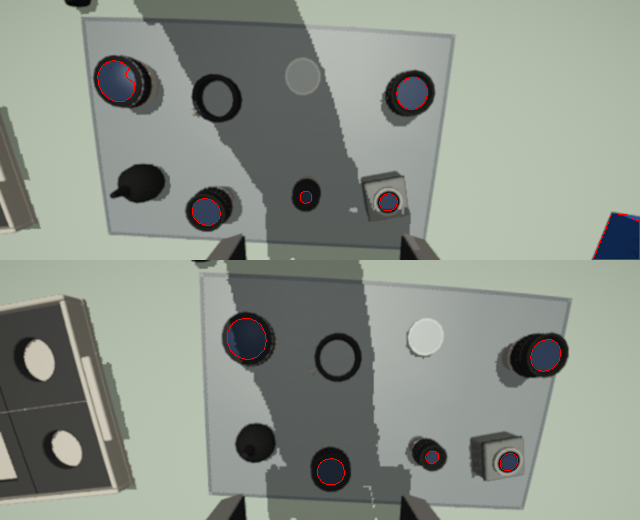

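View pics/d_v2.png

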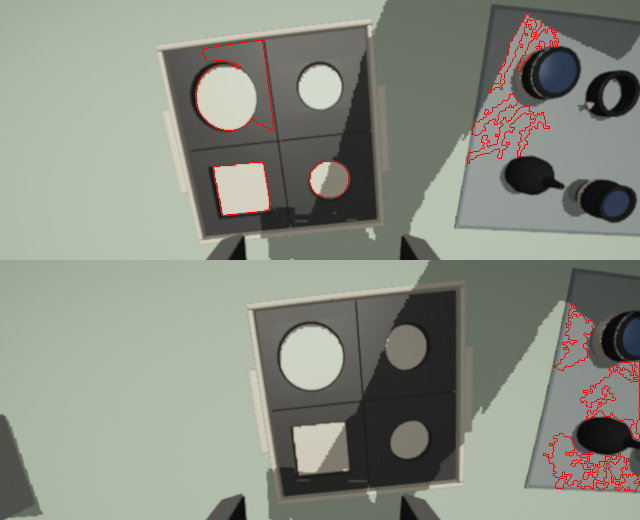

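d_v0 shows five lens blobs:

| Item | v0 pixel | Lens height | Lens diameter |
|---|---|---|---|
| Wide eyepiece | (206,211) | 56 mm | 30 mm |
| Wide eyepiece | (412,93) | 56 mm | 32 mm |
| Slim eyepiece (leave) | (305,197) | 55 mm | 12 mm |
| Objective | (115,81) | 45 mm | 45 mm |
| Camera | (388,202) | 48 mm | 19 mm |

- **Could be mistaken for a wanted item:** the blower (140,183), ring (217,98) and dish (303,76) have no lens, and the slim eyepiece has only a small one.
- **d_v2:** pocket floors are at v2 (226,97), (320,86), (242,190) and (330,180). My mask leaked there, so I'll tighten it.

```bash
python3 - <<'E'
from meas import *
(i2,c2),(i3,c3)=load("v2"),load("v3")
S={"big":((226,97),(311,97)),"s2":((320,86),(407,87)),"sq":((242,190),(320,188)),"s1":((330,180),(409,180))}
def cen(im,s):
    g=cv2.cvtColor(im,cv2.COLOR_BGR2GRAY);w=45
    m=np.zeros_like(g);m[max(0,s[1]-w):s[1]+w,s[0]-w:s[0]+w]=255
    t=(cv2.threshold(g,105,255,0)[1])&m
    n,l,st,ce=cv2.connectedComponentsWithStats(t)
    k=l[s[1],s[0]];return ce[k],st[k][4],(l==k).astype(np.uint8)
Q={}
for n,(a,b) in S.items():
    (p,aa,ma),(q,ab,mb)=cen(i2,a),cen(i3,b)
    X,e=tri([(c2,p),(c3,q)]);Q[n]=X;print(n,p.round(1),q.round(1),aa,ab,X.round(1),round(e,2))
v=[Q["big"]-Q["s2"],Q["sq"]-Q["s1"]];w=[Q["sq"]-Q["big"],Q["s1"]-Q["s2"]]
print([np.linalg.norm(d[:2]).round(1) for d in v+w],[np.degrees(np.arctan2(-d[0],d[1]*-1)*-1).round(1) for d in v],[np.degrees(np.arctan2(d[1],d[0])).round(1) for d in w])
# foam top: seam crossing via lines of darkest pixels is coarse; check by hand
print("seam",tri([(c2,(280.5,140)),(c3,(361.5,143))]))
i0,_=load("v0");i1,_=load("v1")
a=[cv2.resize(i[y-30:y+30,x-40:x+40],(400,300),interpolation=cv2.INTER_CUBIC) for i,x,y in((i0,384,197),(i1,500,197),(i0,206,208),(i0,411,93))]
cv2.imwrite("pics/crop.png",np.vstack([np.hstack(a[:2]),np.hstack(a[2:])]))
q1,q2=[.7071068,.7071068,0,0],[.7071068,-.7071068,0,0]
for P in([444,78,140],[457,364,140],[566,350,140],[574,159,140],[470,-254,140],[566,-244,140]):
    for q in(q1,q2):
        j=ik(P,q);print(P,None if j is None else np.round(j,2))
E
```

```text
big [231.4  91.6] [311.   97.1] 3897 3289 [ 466.  -257.8   -7.1] 3.11
s2 [319.7  87. ] [405.4  86.6] 1567 1363 [ 459.  -157.9   16.7] 0.45
sq [241.9 187.8] [320.5 187.5] 2515 2516 [ 568.7 -247.1   15.5] 0.28
s1 [328.7 179. ] [409.  179.5] 1157 1039 [ 557.5 -147.8   20.6] 0.18
[np.float64(100.1), np.float64(99.9), np.float64(103.3), np.float64(99.0)] [np.float64(4.0), np.float64(6.4)] [np.float64(5.9), np.float64(5.8)]
seam (array([ 516.76105407, -201.51593061,   11.5286865 ]), np.float64(1.5465751325194155))
[444, 78, 140] [ 0.09  0.3   1.95 -0.    0.89  0.09]
[444, 78, 140] None
[457, 364, 140] [ 0.61  0.55  1.57 -0.    1.02  0.61]
[457, 364, 140] [ 0.61  0.55  1.57 -0.    1.02 -2.53]
[566, 350, 140] [ 0.5   0.71  1.3  -0.    1.13  0.5 ]
[566, 350, 140] None
[574, 159, 140] [ 0.21  0.57  1.53 -0.    1.03  0.21]
[574, 159, 140] None
[470, -254, 140] [-0.56  0.46  1.72 -0.    0.97 -0.56]
[470, -254, 140] None
[566, -244, 140] [-0.47  0.61  1.47 -0.    1.06 -0.47]
[566, -244, 140] None
```

View pics/crop.png

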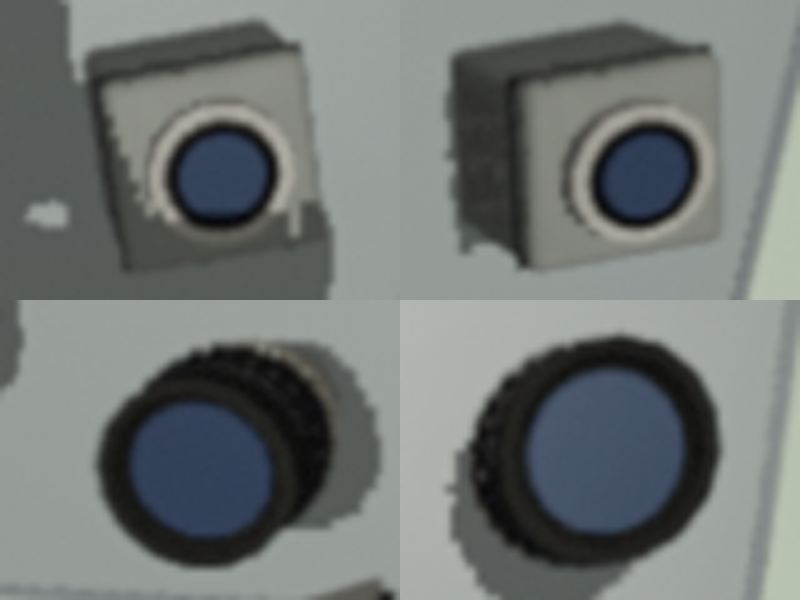

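The crop confirms two wide eyepieces with large lenses (bottom row) and the camera (top row). The camera's top corners are at about (364,183), (404,177), (410,215) and (369,221) in v0. I'll compute its yaw, then carry the first eyepiece.

```bash
cat > act.py <<'E'
from meas import *
def Q(deg): return (R.from_euler("z",deg,degrees=True)*R.from_quat([.70710678,.70710678,0,0])).as_quat()
TY=6.0; FLOOR=10.6; UP=230
def pick(xy,tip,yaw,dia):
    "tip: height of the fingertips above the thing's base on the 2 mm mat"
    z=2+tip+97
    move_to([*xy,UP],Q(yaw)); move_straight([*xy,z+15],velocity=220); move_straight([*xy,z],velocity=60)
    move_gripper(max(0,(dia-20)/94)); o=observe()
    print("grip width",round(o["width"]*94,1),"force",round(o["grip_force"],1))
    move_straight([*xy,UP],velocity=220)
    o=observe();print("lifted",round(o["width"]*94,1),round(o["grip_force"],1),np.round(o["contact_force"],1))
def place(xy,tip,yaw,dia):
    z=FLOOR+tip+97
    move_to([*xy,UP],Q(yaw)); move_straight([*xy,z+5],velocity=180); dwell(.3)
    f0=observe()["contact_force"][2]; h=z+5
    while h>z-5:
        h-=.8; move_straight([*xy,h],velocity=15)
        f=observe()["contact_force"][2]-f0
        if f>3: break
    print("contact at",round(h-tip-97,1),"dF",round(f,1),"nominal",FLOOR)
    move_gripper((dia+13)/94); dwell(.2)
    move_straight([*xy,UP],velocity=200); move_gripper(1.0)
    o=observe();print("clock",round(o["clock"],1),np.round(o["contact_force"],1))
E
python3 - <<'E'
from act import *
_,c0=load("v0");_,c1=load("v1");_,c3=load("v3")
for c,o,k in((c0,(344,167),[(100,82),(300,48),(328,240),(127,270)]),(c1,(460,167),[(113,83),(312,50),(322,238),(130,268)])):
    P=plane(c,[(o[0]+x/5,o[1]+y/5) for x,y in k],42)[:,:2]
    e=[P[(i+1)%4]-P[i] for i in range(4)]
    print(P.mean(0).round(1),[np.linalg.norm(d).round(1) for d in e],[(np.degrees(np.arctan2(d[1],d[0]))%90).round(1) for d in e])
print("big",plane(c3,[(311,97.1)],17.6).round(1))
pick((574.1,159.4),29,0,42)
place((557.5,-147.8),29,TY,42)
move_to([595,-160,270],[0,1,0,0]);dwell(.15);shot("p1")
im,_=load("p1");cv2.imwrite("pics/p1c.png",im[:260])
E
```

```text
[565.  349.6] [np.float64(42.5), np.float64(43.6), np.float64(44.1), np.float64(42.8)] [np.float64(10.1), np.float64(12.2), np.float64(9.0), np.float64(10.1)]
[565.  347.9] [np.float64(43.3), np.float64(43.5), np.float64(43.2), np.float64(43.0)] [np.float64(9.9), np.float64(13.2), np.float64(9.3), np.float64(13.3)]
big [[ 469.7 -257.1   17.6]]
grip width 41.2 force 30.0
lifted 41.5 30.0 [-0.1  0.  -1.3]
contact at 11.6 dF 11.7 nominal 10.6
clock 14.6 [0.4 0.2 0.1]
```

View pics/p1c.png

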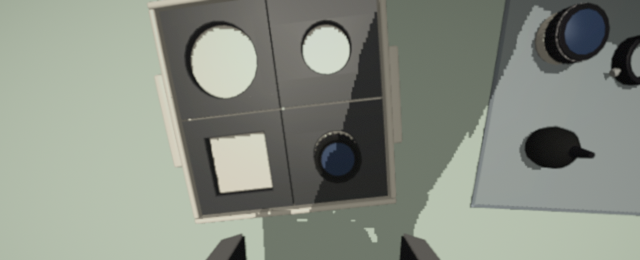

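The picture shows the eyepiece standing upright in its pocket, lens at (338,157), with contact where expected. On to the second eyepiece and the objective, with a look at each.

```bash
python3 - <<'E'
from act import *
im,c=load("p1")
for p,a,k in blobs(im,lens(im),30,3000): print("lens",np.round(p),plane(c,[p],11.2+54.4).round(1))
pick((456.7,364.3),29,0,42)
place((459,-157.9),29,TY,42)
pick((443.7,77.6),21,0,50)
place((470,-257.2),21,TY,50)
move_to([550,-215,290],[0,1,0,0]);dwell(.15);shot("p2")
im,_=load("p2");cv2.imwrite("pics/p2c.png",im[:260])
E
```

```text
lens [337. 159.] [[ 557.5 -147.7   65.6]]
lens [584.  31.] [[448.4  58.8  65.6]]
grip width 41.8 force 30.0
lifted 41.4 30.0 [-0.3 -0.3 -1.2]
contact at 12.4 dF 6.0 nominal 10.6
clock 26.6 [0.1 0.2 0.2]
grip width 49.7 force 30.0
lifted 50.0 30.0 [-0.6 -0.2 -2.3]
contact at 12.4 dF 7.6 nominal 10.6
clock 35.1 [ 0.8 -0.1 -0.4]
```

View pics/p2c.png

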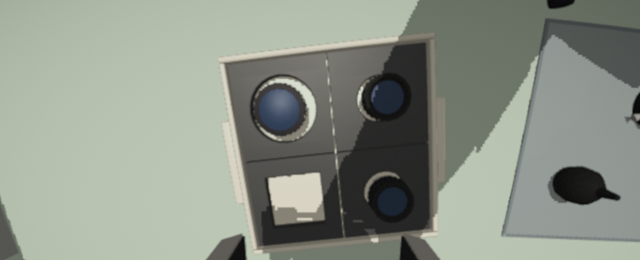

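All three stand upright in their pockets, with lenses at (280,108), (387,97) and (392,200). Now the camera.

```bash
python3 - <<'E'
from act import *
im,c=load("p2")
for p,a,k in blobs(im,lens(im),30,3000): print("lens",np.round(p),plane(c,[p],66).round(1)[0],plane(c,[p],54)[0].round(1))
pick((565.5,349.3),18,11,44)
place((568.7,-247.1),18,TY,44)
move_to([575,-200,290],[0,1,0,0]);dwell(.15);shot("p3")
move_to([550,150,290],[0,1,0,0]);dwell(.15);shot("p4")
cv2.imwrite("pics/fin.png",np.vstack([load(n)[0][:260] for n in("p3","p4")]))
im,c=load("p3");_,d=load("p2")
for p,a,k in blobs(im,lens(im),30,3000): print("lens",np.round(p),plane(c,[p],66).round(1)[0],plane(c,[p],54)[0].round(1))
E
```

```text
lens [392. 201.] [ 557.7 -147.3   66. ] [ 561.3 -144.6   54. ]
lens [279. 109.] [ 469.7 -256.6   66. ] [ 469.8 -258.2   54. ]
lens [387.  97.] [ 458.6 -157.3   66. ] [ 458.2 -155.    54. ]
grip width 43.9 force 30.0
lifted 43.6 30.0 [ 0.1 -0.4 -3.2]
contact at 12.4 dF 5.1 nominal 10.6
clock 47.2 [ 0.5 -0.8  0. ]
lens [277. 186.] [ 567.3 -246.    66. ] [ 570.2 -247.8   54. ]
lens [378. 176.] [ 557.4 -147.5   66. ] [ 560.  -145.4   54. ]
lens [262.  82.] [ 470.6 -256.    66. ] [ 469.8 -258.2   54. ]
lens [374.  69.] [ 459.9 -155.3   66. ] [ 458.6 -153.5   54. ]
```

View pics/fin.png

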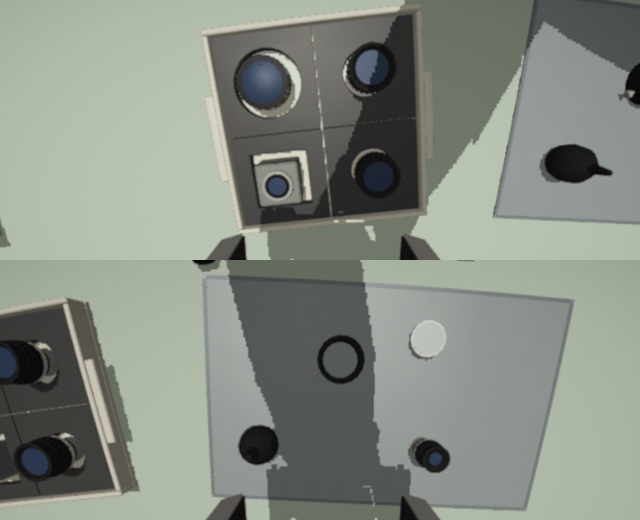

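All four optics sit upright in their pockets: camera (278,185), objective (265,82), eyepieces (372,68) and (377,175). On the mat, the ring (341,99), dish, blower and slim eyepiece (432,196) haven't moved.

```bash
python3 -c "
from station import *
print(hand_in())"
```

```text
the job is handed in; nothing more can be done
None
```

The job is handed in: both wide eyepieces, the objective and the camera stand upright in their pockets after about 50 s of the 102 s allowed, and the slim eyepiece and lens ring were left where they stood. The judge's verdict was not shown.

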